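Close the open steel jars with the lids of their size

TASK

The three open steel jars on the lab bench must be closed against dust: put on each jar the white knobbed lid of its own size, plug down in the mouth and flange resting flat on the rim. Lower the lids on, do not drop them, and leave the jars standing and the screw cap, funnel, bowl and amber bottle where they are.

Things in the scene. Friction and masses are not known exactly. Their poses are not given: they have to be found in the camera images.
- small_lid: The small of three loose white plastic lids with an upright round knob, lying knob up. From below: round plug 32 mm across and 12 mm high (bottom edge tapered by 4 mm all round), round flange 54 mm across and 6 mm thick (12 to 18 mm up), knob 22 mm across and 30 mm high (18 to 48 mm up). Origin: centre of the plug's underside; z up through the knob. About 40 to 210 g.
- small_jar: The small of three open, empty, upright round steel jars, loose on the bench: 55 mm high, 48 mm across outside, mouth 42 mm across, wall 3 mm, floor 4 mm thick. Takes the small lid: the plug goes into the mouth with 5 mm to spare all round and the flange rests on the rim, the lid's origin then 43 mm above the jar's. Origin: centre of its underside; z up.
- medium_lid: The medium of three loose white plastic lids with an upright round knob, lying knob up. From below: round plug 48 mm across and 12 mm high (bottom edge tapered by 4 mm all round), round flange 70 mm across and 6 mm thick (12 to 18 mm up), knob 22 mm across and 30 mm high (18 to 48 mm up). Origin: centre of the plug's underside; z up through the knob. About 40 to 210 g.
- medium_jar: The medium of three open, empty, upright round steel jars, loose on the bench: 70 mm high, 64 mm across outside, mouth 58 mm across, wall 3 mm, floor 4 mm thick. Takes the medium lid: the plug goes into the mouth with 5 mm to spare all round and the flange rests on the rim, the lid's origin then 58 mm above the jar's. Origin: centre of its underside; z up.
- large_lid: The large of three loose white plastic lids with an upright round knob, lying knob up. From below: round plug 64 mm across and 12 mm high (bottom edge tapered by 4 mm all round), round flange 86 mm across and 6 mm thick (12 to 18 mm up), knob 22 mm across and 30 mm high (18 to 48 mm up). Origin: centre of the plug's underside; z up through the knob. About 40 to 210 g.
- large_jar: The large of three open, empty, upright round steel jars, loose on the bench: 85 mm high, 80 mm across outside, mouth 74 mm across, wall 3 mm, floor 4 mm thick. Takes the large lid: the plug goes into the mouth with 5 mm to spare all round and the flange rests on the rim, the lid's origin then 73 mm above the jar's. Origin: centre of its underside; z up.
- screw_cap: Bystander, not a lid for the jars: loose white ribbed screw cap, 62 mm across and 24 mm high, flat top without a knob. Origin: centre of its underside.
- funnel: Bystander: loose white porcelain funnel standing mouth down, a 76 mm wide cone narrowing to a thin stem (14 mm to 9 mm) that points up to 85 mm. Origin: centre of its underside.
- mortar: Bystander: loose white porcelain bowl, 88 mm across the rim and 50 mm high. Origin: centre of its underside.
- reagent_bottle: Bystander: loose amber bottle with black cap, 56 mm across and 95 mm high. Origin: centre of its underside.
Not all that is in view belongs to the job. What is shaped like the small_lid but brown or yellow is not meant.

How it is judged (in metres and radians):
At the end, for the whole second after the job is handed in: Each of the three lids sits on the jar of its own size: centred within 10 mm, its flange on the rim (height within 4 mm), level and the jar upright on the bench (both within 0.1 rad), released and at rest (horizontal distance between small_lid and small_jar below 0.01 m and z of small_lid in the frame of small_jar between 0.039 and 0.047 m and angle between each of small_lid, small_jar, medium_lid, medium_jar, large_lid, large_jar's own z axis and vertical below 0.1 rad and height (world z) of each of small_jar, medium_jar, large_jar below 0.01 m and linear speed of each of small_lid, medium_lid, large_lid below 0.02 m/s and contact force between each of small_lid, medium_lid, large_lid and the fingers below 0.1 N and horizontal distance between medium_lid and medium_jar below 0.01 m and z of medium_lid in the frame of medium_jar between 0.054 and 0.062 m and horizontal distance between large_lid and large_jar below 0.01 m and z of large_lid in the frame of large_jar between 0.069 and 0.077 m); the robot touches nothing.
It fails at once if a lid is dropped (falls freely by more than about 25 mm) ((contact force between small_lid and the fingers below 0.01 N and linear speed of small_lid above 0.7 m/s) or (contact force between medium_lid and the fingers below 0.01 N and linear speed of medium_lid above 0.7 m/s) or (contact force between large_lid and the fingers below 0.01 N and linear speed of large_lid above 0.7 m/s)).
It fails at once if the screw cap, funnel, bowl or amber bottle is moved by more than 30 mm or knocked over (distance of any of screw_cap, funnel, mortar, reagent_bottle from where it was at the start of the episode above 0.03 m or angle between any of screw_cap, funnel, mortar, reagent_bottle's own z axis and vertical above 0.5 rad).
It also fails if it takes over 90 s, if anything falls off the work surface, if the arm or the gripper's body presses on something with over 40 N, if the wrist force passes 120 N, or if a joint passes its speed limit or range.

ROBOT

A 6-joint arm with a two-finger parallel gripper is mounted at the origin on the work surface. World frame = base frame: x ahead of the robot, y to its left, z up, the work surface at z = 0. Lengths are in mm, angles in rad, forces in N, time in s.
With the tool pointing down it reaches from about 350 to 875 mm from the base axis. Payload 4.2 kg.
Tool frame: the origin (TCP) lies midway between the tips of the shut fingers; the grasp point (between the pads) lies 19 mm behind it (arm.grasp_offset is the distance from the TCP to the grasp point, in mm); z points along the fingers, y is the line along which they close (so a half turn about z gives the same grasp; the last joint's range is limited). The gripper opens to 85 mm and grips with 20 to 120 N. Pads are 22 mm wide; open, the fingers measure 114 mm over their backs; the gripper's body (76 mm by 85 mm) begins 54 mm behind the grasp point. The pads swing forward as they close: fully open they stand 13 mm farther back than shut.
Start: joints at [1.479, 0.385, 0.008, 0, -1.194, -0.259], TCP at [214.748, 586.926, 231.312] pointing down, gripper open.
Joint ranges: [-3.14, 3.14], [-1.21, 2.06], [-1.07, 1.41], [-3.16, 2.05], [-2.99, -0.16], [-3.1, 3.1]. Speed limits (rad/s): [2.79, 2.79, 3.14, 3.14, 3.14, 3.14].

INTERFACE

Orientations are given as a unit quaternion [x, y, z, w].
In Python, from bench import arm gives the robot as it stands. The module is installed in compiled form; this text tells all that it offers.
- The arm moves only by the tool servo_tool, never from a script. Its argument "increments" is a list of rows, each a list of 7 numbers: the opening, from 0 (shut) to 1 (fully open), then the shift along the tool's x, y, z in m, then the turn, a rotation vector about the tool's x, y, z in degrees. In form: [[grip, x, y, z, ax, ay, az], ...]. A call has 1 to 12 rows; each row is the pose to reach, as a shift and turn from the pose commanded when the call began, along the tool's axes at that moment; what a row does not reach only later rows make up. A row lasts 1/8 s, in which the tool goes at most 62.5 mm and 10.7 degrees, less where a joint would pass 70% of its speed; a pose out of reach is approached as far as the arm can. A call with a gripper value outside its range is refused whole. The fingers move at their own pace and stop on an object; the grip force is fixed at half the most. Time passes only in rows, so rows that repeat a pose let the fingers close. It gives the time, the measured TCP pose, the force, the opening and the grip force at its end, in the units of the state.
- arm.read_state(): the state, without advancing time (a new reading comes with each control period).
- arm.get_image(name): name is "side" or "top"; returns a dict with "color" (384x512x3 uint8, red, green, blue), "fx", "fy", "cx", "cy" (pixels), "k1" (the pictures are not rectified: a ray, as slopes to the right and down, at radius r is drawn at 1 + k1 r^2 times it, then the intrinsics apply), "rvec" (rotation vector, rad) and "tvec" (3), from world to camera coordinates, as OpenCV has them. Camera axes: x right, y down, z forward; pixel columns grow to the right and rows downward; lengths in mm; the calibration is good to about 2 mm. A picture is of the moment at which its call begins. There is no depth.
- arm.job_done(): hands the job in; it is judged then, once.
Trained networks look in the newest picture that a camera, given by its name, has taken for a name from the list of things; names that differ only in an ending like _2 or _b are one class to them, and where a whole thing is asked for, a point or a joint stands for the part that bears it (a point fixed in the world has none). Each returns a list of dicts, best first, with "p" (0 to 1); they miss things now and then, are a little off and sometimes report something else, mostly with a low value. They report only what shows in the picture. A call takes as long as a camera call. They do not tell look-alikes from the thing itself.
- arm.look_for(camera, thing): "box" ([centre column, centre row, width, height] in pixels, round what is visible of it).
- arm.spot_point(camera, thing): "centre" ([column, row] in pixels: a listed point, or the origin of a listed thing).
The state is a dict: "clock": time; "joints": joint angles; "joint_vel": joint speeds; "joint_efforts": joint torques, N m; "position": TCP position; "ee_rot": TCP orientation; "contact_force": force on the tool from outside, world axes, zero at the start; "wrist_torque": the same for the moment, N m; "gripper_width": finger opening in mm; "grasp_force": force on a finger pad.
Only numpy, scipy, OpenCV 4.12 (cv2) and the standard library are available. Lean on these libraries where they do the work, as an engineer would, in place of code of your own. Each camera call takes 0.05 s, during which the arm holds its last target. There are 200 camera calls.

## Working session

There is one attempt and no reset: what is moved stays moved. The work goes in short steps, Python scripts to look and compute and a tool call to move; the robot and the scene stay as the last step left them, time stands still between calls to the robot, and variables do not carry over. Pictures are saved under pics/ and viewed, at most 14 in all, crops included, and the job is handed in when it is done.

Besides the shell and the picture viewer there is one more tool, called after "Call:" in YAML: its name, and indented under it one key for each argument. servo_tool: Moves the arm, as the interface text tells. Its arguments: {"type":"object","properties":{"increments":{"type":"array","items":{"type":"array","items":{"type":"number"}}}},"required":["increments"]}

```bash
mkdir -p pics; cat > h.py <<'E'
import numpy as np, cv2
from bench import arm
from scipy.spatial.transform import Rotation as R
def ray(im,px):
    # distorted slopes -> undistorted
    d=np.array([(px[0]-im['cx'])/im['fx'],(px[1]-im['cy'])/im['fy']]); u=d.copy()
    for _ in range(30): u=d/(1+im['k1']*(u@u))
    M=cv2.Rodrigues(np.array(im['rvec'],float))[0]; t=np.array(im['tvec'],float).ravel()
    return -M.T@t, M.T@np.array([u[0],u[1],1])
def at(im,px,z):
    o,d=ray(im,px); return (o+d*(z-o[2])/d[2])
def proj(im,P):
    M=cv2.Rodrigues(np.array(im['rvec'],float))[0]; c=np.atleast_2d(P)@M.T+np.array(im['tvec'],float).ravel()
    u=c[:,:2]/c[:,2:]; u=u*(1+im['k1']*(u**2).sum(1,keepdims=True))
    return u*[im['fx'],im['fy']]+[im['cx'],im['cy']]
E
python3 - <<'E'
from h import *
ims={}
for c in('top','side'):
    im=arm.get_image(c); ims[c]=im; cv2.imwrite(f'pics/{c}0.png',im['color'][:,:,::-1])
    print(c,ray(im,(im['cx'],im['cy'])),im['fx'])
    for t in 'small_lid small_jar medium_lid medium_jar large_lid large_jar screw_cap funnel mortar reagent_bottle'.split():
        print(t,[(np.round(s['centre']).astype(int).tolist(),round(s['p'],2),at(im,s['centre'],0)[:2].round().tolist()) for s in arm.spot_point(c,t)[:4]])
s=arm.read_state();print(s)
E
```

```text
top (array([286.76531618,   6.89260549, 993.12070657]), array([ 0.19687384, -0.00126178, -0.98042802])) 363.2331315952987
small_lid [([241, 236], 0.79, [360.0, 28.0]), ([200, 250], 0.61, [318.0, 136.0]), ([252, 200], 0.5, [461.0, -2.0])]
small_jar [([322, 150], 0.56, [610.0, -198.0])]
medium_lid [([395, 191], 0.72, [495.0, -405.0])]
medium_jar [([149, 233], 0.81, [361.0, 281.0])]
large_lid [([347, 232], 0.83, [376.0, -264.0])]
large_jar [([301, 208], 0.95, [441.0, -136.0]), ([206, 204], 0.42, [447.0, 128.0])]
screw_cap [([256, 140], 0.84, [635.0, -7.0])]
funnel [([177, 144], 0.83, [618.0, 220.0])]
mortar [([204, 202], 0.91, [451.0, 132.0]), ([257, 138], 0.34, [642.0, -10.0])]
reagent_bottle [([114, 176], 0.63, [521.0, 394.0])]
side (array([  90.41445219, -431.30848313,  677.59329805]), array([ 0.46449803,  0.51263798, -0.72211071])) 362.4566628536532
small_lid [([203, 227], 0.95, [360.0, 41.0]), ([246, 211], 0.79, [469.0, 11.0]), ([161, 213], 0.75, [310.0, 145.0])]
small_jar [([348, 233], 0.96, [601.0, -200.0])]
medium_lid [([399, 322], 0.57, [500.0, -398.0])]
medium_jar [([151, 176]
[... 383 characters left out ...]
e+00,  3.84746872e-01,  7.89954935e-03, -2.67577160e-05,
       -1.19402663e+00, -2.58585610e-01]), 'joint_vel': array([-1.62017959e-04,  7.34291046e-04,  8.75847159e-05,  1.55535388e-03,
       -5.22987496e-04,  3.72254685e-04]), 'joint_efforts': array([-5.08775247e-04, -3.92102337e+01,  1.88622576e+01,  4.19083044e+00,
       -3.23625991e-04, -2.97506702e-06]), 'position': array([214.71804446, 586.92868782, 231.27960423]), 'ee_rot': array([ 9.84660784e-01, -1.74479625e-01, -9.17124514e-06,  3.97117976e-05]), 'contact_force': array([-0.09841062,  0.34652007, -0.18584092]), 'wrist_torque': array([-0.063149  ,  0.00622927, -0.00113429]), 'grasp_force': 0.0, 'gripper_width': 85.46462046478055}
```

```bash
python3 - <<'E'
import cv2
for c,(a,b,d,e) in dict(top=(120,270,90,430),side=(90,350,110,450)).items():
    i=cv2.imread(f'pics/{c}0.png')[a:b,d:e]; cv2.imwrite(f'pics/{c}0c.png',cv2.resize(i,None,fx=2.3,fy=2.3,interpolation=cv2.INTER_CUBIC))
E
```

```text
(no output)
```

View pics/top0c.png

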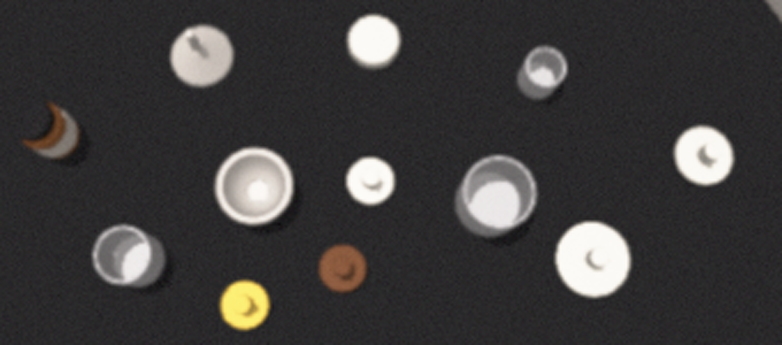

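View pics/side0c.png

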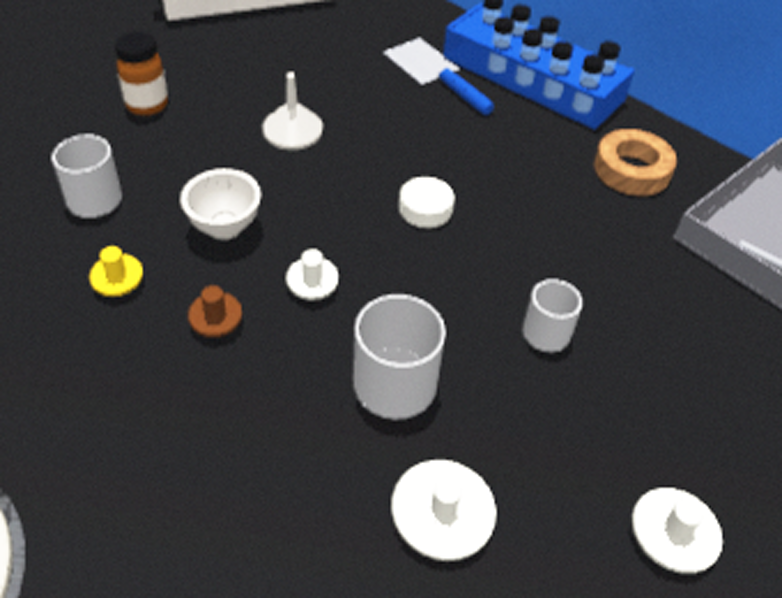

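The pictures show all the things. In the top crop the white small lid is at about (251,199), the medium at (395,187) and the large at (347,233), with the jars at (148,232), (304,203) and (325,150). The brown and yellow look-alikes are at (239,236) and (196,252). Next I'll refine the positions by fitting circles.

```bash
cat >> h.py <<'E'
from scipy.ndimage import map_coordinates, gaussian_filter
from scipy.optimize import minimize
TH=np.linspace(0,2*np.pi,90,endpoint=False); C=np.c_[np.cos(TH),np.sin(TH)]
def fit(im,x,y,r,z,span=16,jar=False):
    g=gaussian_filter(cv2.cvtColor(im['color'],cv2.COLOR_RGB2GRAY).astype(float),0.6)
    def smp(x,y,rr):
        p=proj(im,np.c_[np.array([x,y])+C*rr,np.full(90,z)]); return map_coordinates(g,[p[:,1],p[:,0]],order=1,mode='nearest')
    def f(q):
        x,y=q
        if jar: return -np.mean(smp(x,y,r-1.5)-.5*smp(x,y,r+3)-.5*smp(x,y,r-5))
        return -np.mean(np.clip(smp(x,y,r-2)-smp(x,y,r+2),0,150))
    b=min(((f((x+a,y+c)),x+a,y+c) for a in np.arange(-span,span+1,2) for c in np.arange(-span,span+1,2)))
    o=minimize(f,b[1:],method='Nelder-Mead',options=dict(xatol=.05,initial_simplex=[b[1:],(b[1]+2,b[2]),(b[1],b[2]+2)]))
    return o.x,-o.fun
G=dict(small_lid=(464,5,27,18),medium_lid=(490,-395,35,18),large_lid=(370,-258,43,18),
 small_jar=(603,-199,24,55),medium_jar=(361,278,32,70),large_jar=(443,-136,40,85))
E
python3 - <<'E'
from h import *
for n,(x,y,r,z) in G.items():
    a=[fit(arm.get_image(c),x,y,r,z,jar='jar' in n) for c in('top','side')]
    print(n,[(p.round(1).tolist(),round(s,1)) for p,s in a], ((a[0][0]+a[1][0])/2).round(1))
E
```

```text
small_lid [([462.1, 3.3], np.float64(98.8)), ([459.5, 0.9], np.float64(105.2))] [460.8   2.1]
medium_lid [([502.7, -401.0], np.float64(91.7)), ([500.7, -402.5], np.float64(143.9))] [ 501.7 -401.8]
large_lid [([375.0, -260.2], np.float64(101.1)), ([373.2, -261.9], np.float64(148.6))] [ 374.1 -261.1]
small_jar [([597.3, -200.5], np.float64(29.4)), ([594.9, -201.8], np.float64(59.2))] [ 596.1 -201.2]
medium_jar [([362.5, 278.0], np.float64(36.2)), ([361.1, 275.8], np.float64(41.6))] [361.8 276.9]
large_jar [([441.2, -139.2], np.float64(34.1)), ([439.3, -140.8], np.float64(67.6))] [ 440.2 -140. ]
```

```bash
cat > leg.py <<'E'
from h import *
def leg(a,b):
    M=R.from_quat(arm.read_state()['ee_rot']).as_matrix(); d=M.T@(np.array(b,float)-np.array(a,float)); print(a,'->',b,(d/1000).round(4).tolist(),round(np.hypot(*d[:2])))
E
python3 - <<'E'
from leg import *
P=[(214.7,586.9,231),(461,2,180),(596,-201,180),(502,-402,180),(362,277,180),(374,-261,180),(440,-140,180)]
for a,b in zip(P,P[1:]): leg(a,b)
E
```

```text
(214.7, 586.9, 231) -> (461, 2, 180) [0.4323, 0.4646, 0.051] 635
(461, 2, 180) -> (596, -201, 180) [0.1965, 0.1442, 0.0] 244
(596, -201, 180) -> (502, -402, 180) [-0.0192, 0.2211, -0.0] 222
(502, -402, 180) -> (362, 277, 180) [-0.3648, -0.5895, -0.0] 693
(362, 277, 180) -> (374, -261, 180) [0.1962, 0.5011, -0.0] 538
(374, -261, 180) -> (440, -140, 180) [0.0204, -0.1363, 0.0] 138
```

Call:
servo_tool:
  increments:
    - [1,0.036,0.0387,0.004,0,0,0]
    - [1,0.072,0.0774,0.009,0,0,0]
    - [1,0.108,0.116,0.013,0,0,0]
    - [1,0.144,0.155,0.017,0,0,0]
    - [1,0.18,0.1936,0.021,0,0,0]
    - [1,0.216,0.2323,0.025,0,0,0]
    - [1,0.252,0.271,0.03,0,0,0]
    - [1,0.288,0.31,0.034,0,0,0]
    - [1,0.324,0.3485,0.038,0,0,0]
    - [1,0.36,0.387,0.043,0,0,0]
    - [1,0.396,0.426,0.047,0,0,0]
    - [1,0.4323,0.4646,0.051,0,0,0]

```text
clock: 3.2
position: [461.8, 0.4, 180.6]
ee_rot: [0.985, -0.174, 0.001, -0.0]
contact_force: [1.0, 0.6, 0.6]
gripper_width: 85.3
grasp_force: 0.0
```

Call:
servo_tool:
  increments:
    - [1,0,0,0.04,0,0,0]
    - [1,0,0,0.08,0,0,0]
    - [1,0,0,0.1,0,0,0]
    - [1,0,0,0.1,0,0,0]
    - [1,0,0,0.1,0,0,0]

```text
clock: 3.82
position: [461.9, 2.3, 81.3]
ee_rot: [0.985, -0.174, 0.001, -0.0]
contact_force: [-0.1, -0.4, 0.2]
gripper_width: 85.4
grasp_force: 0.0
```

Call:
servo_tool:
  increments:
    - [0.6,0,0,0.03,0,0,0]
    - [0.5,0,0,0.05,0,0,0]
    - [0.45,0,0,0.058,0,0,0]
    - [0.45,0,0,0.058,0,0,0]
    - [0.45,0,0,0.058,0,0,0]

```text
clock: 4.45
position: [461.9, 2.4, 23.3]
ee_rot: [0.985, -0.174, 0.001, -0.001]
contact_force: [-0.4, 0.3, -0.7]
gripper_width: 38.4
grasp_force: 0.0
```

```bash
python3 - <<'E'
from h import *
im=arm.get_image('side'); p=proj(im,[461,2,30])[0].astype(int)
i=im['color'][p[1]-60:p[1]+50,p[0]-70:p[0]+70,::-1]; cv2.imwrite('pics/a.png',cv2.resize(i,None,fx=4,fy=4))
s=arm.read_state(); print(s['position'],s['contact_force'],s['gripper_width'])
E
```

```text
[461.84016497   2.33004127  23.27437945] [0.07536112 0.07491877 0.42860587] 38.65308883275216
```

View pics/a.png

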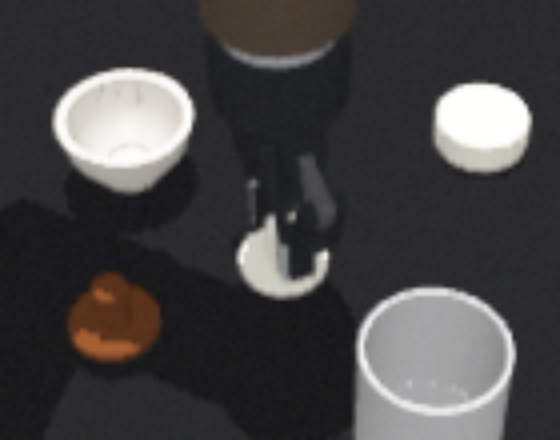

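The fingers straddle the white lid's knob, which is at about (282,255) in the crop. I'll close and lift.

Call:
servo_tool:
  increments:
    - [0.2,0,0,0,0,0,0]
    - [0,0,0,0,0,0,0]
    - [0,0,0,0,0,0,0]
    - [0,0,0,0,0,0,0]
    - [0,0,0,0,0,0,0]
    - [0,0,0,-0.01,0,0,0]
    - [0,0,0,-0.03,0,0,0]
    - [0,0,0,-0.06,0,0,0]
    - [0,0,0,-0.1,0,0,0]
    - [0,0,0,-0.135,0,0,0]
    - [0,0,0,-0.157,0,0,0]
    - [0,0,0,-0.157,0,0,0]

```text
clock: 6.0
position: [461.9, 2.4, 181.2]
ee_rot: [0.985, -0.175, 0.002, -0.001]
contact_force: [0.0, -0.2, -1.8]
gripper_width: 19.8
grasp_force: 58.7
```

Call:
servo_tool:
  increments:
    - [0,0.015,0.011,0,0,0,0]
    - [0,0.045,0.033,0,0,0,0]
    - [0,0.08,0.059,0,0,0,0]
    - [0,0.115,0.084,0,0,0,0]
    - [0,0.15,0.11,0,0,0,0]
    - [0,0.18,0.132,0,0,0,0]
    - [0,0.1965,0.1442,0,0,0,0]
    - [0,0.1965,0.1442,0,0,0,0]
    - [0,0.1965,0.1442,0.04,0,0,0]
    - [0,0.1965,0.1442,0.07,0,0,0]
    - [0,0.1965,0.1442,0.07,0,0,0]
    - [0,0.1965,0.1442,0.07,0,0,0]

```text
clock: 7.5
position: [596.6, -200.6, 110.4]
ee_rot: [0.985, -0.174, 0.001, 0.0]
contact_force: [0.1, 0.5, -0.5]
gripper_width: 20.2
grasp_force: 58.7
```

```bash
python3 - <<'E'
from h import *
s=arm.read_state(); p=s['position']; print(p,s['gripper_width'],s['grasp_force'])
T=[]
for c in('side','top'):
    im=arm.get_image(c); q=proj(im,[597,-200,70])[0].astype(int)
    i=im['color'][max(q[1]-55,0):q[1]+55,q[0]-50:q[0]+50,::-1]; T.append(cv2.resize(i,(400,440)))
    print(c,fit(im,p[0],p[1],27,p[2]-23+18,8),fit(im,p[0],p[1],27,p[2]-23+12,8),fit(im,597,-201,24,55,8,True))
cv2.imwrite('pics/b.png',np.hstack(T))
E
```

```text
[ 596.57201792 -200.61226846  110.38051325] 20.166068560660037 58.66014003753662
side (array([ 592.50688215, -202.24308524]), np.float64(60.48768869142072)) (array([ 597.35714511, -199.95896621]), np.float64(58.541653340104276)) (array([ 593.90798485, -202.63780125]), np.float64(18.903871399744595))
top (array([ 595.41900493, -197.78715206]), np.float64(27.307613710879398)) (array([ 597.47537553, -199.09625117]), np.float64(27.21034953571848)) (array([ 599.29770851, -203.1035881 ]), np.float64(7.061024305795995))
```

View pics/b.png

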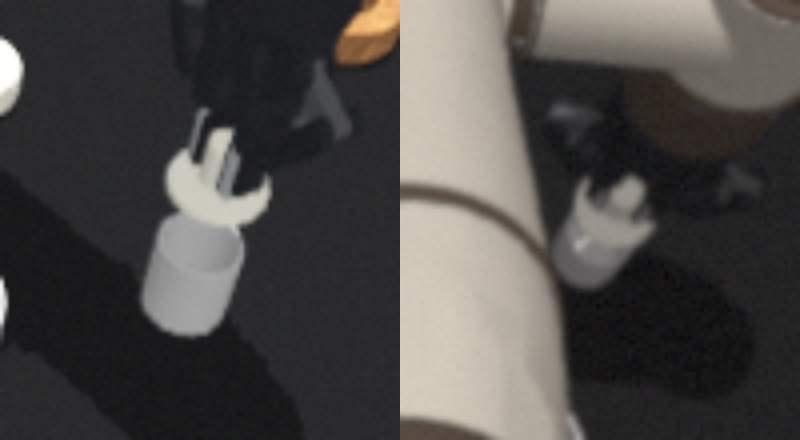

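The lid hangs level over the jar, centred to within about 2 mm. I'll lower it.

Call:
servo_tool:
  increments:
    - [0,0,0,0.01,0,0,0]
    - [0,0,0,0.02,0,0,0]
    - [0,0,0,0.03,0,0,0]
    - [0,0,0,0.036,0,0,0]
    - [0,0,0,0.04,0,0,0]
    - [0,0,0,0.042,0,0,0]
    - [0,0,0,0.0435,0,0,0]
    - [0,0,0,0.0435,0,0,0]

```text
clock: 8.6
position: [596.3, -201.0, 66.3]
ee_rot: [0.985, -0.174, 0.0, 0.0]
contact_force: [-0.5, 0.8, 1.5]
gripper_width: 20.4
grasp_force: 58.9
```

Call:
servo_tool:
  increments:
    - [0,0,0,0.0006,0,0,0]
    - [0.3,0,0,0.0006,0,0,0]
    - [0.45,0,0,0.0006,0,0,0]
    - [0.5,0,0,0.0006,0,0,0]
    - [0.5,0,0,0,0,0,0]
    - [0.5,0,0,-0.02,0,0,0]
    - [0.5,0,0,-0.06,0,0,0]
    - [0.5,0,0,-0.113,0,0,0]
    - [0.5,0,0,-0.113,0,0,0]

```text
clock: 9.72
position: [599.0, -201.5, 184.5]
ee_rot: [0.985, -0.174, 0.006, 0.0]
contact_force: [1.1, -1.0, -0.3]
gripper_width: 42.7
grasp_force: 0.0
```

Call:
servo_tool:
  increments:
    - [0.7,-0.004,0.05,0,0,0,0]
    - [0.7,-0.009,0.1,0,0,0,0]
    - [0.7,-0.013,0.15,0,0,0,0]
    - [0.7,-0.017,0.2,0,0,0,0]
    - [0.7,-0.0192,0.2211,0,0,0,0]
    - [0.7,-0.0192,0.2211,0.05,0,0,0]
    - [0.6,-0.0192,0.2211,0.1,0,0,0]
    - [0.5,-0.0192,0.2211,0.12,0,0,0]
    - [0.5,-0.0192,0.2211,0.12,0,0,0]
    - [0.5,-0.0192,0.2211,0.12,0,0,0]

```text
clock: 10.98
position: [503.0, -402.1, 59.8]
ee_rot: [0.985, -0.174, 0.001, 0.0]
contact_force: [-0.7, 0.3, 0.1]
gripper_width: 42.5
grasp_force: 0.0
```

```bash
python3 - <<'E'
from h import *
s=arm.read_state(); p=s['position']; print(p,s['gripper_width'],s['contact_force'])
T=[]
for c in('side','top'):
    im=arm.get_image(c); print(c,fit(im,596,-201,27,61,10)[0])
    for P in ([502,-402,40],[596,-201,70]):
        q=proj(im,P)[0].astype(int); i=im['color'][max(q[1]-50,0):q[1]+50,q[0]-50:q[0]+50,::-1]; T.append(cv2.resize(i,(390,290)))
cv2.imwrite('pics/c.png',np.vstack([np.hstack(T[:2]),np.hstack(T[2:])]))
E
```

```text
[ 502.97058849 -402.05954494   59.81521702] 42.48568180298949 [-0.71448249  0.25398148  0.0542355 ]
side [ 594.89619257 -201.07236969]
top [ 597.33015174 -199.68811787]
```

View pics/c.png

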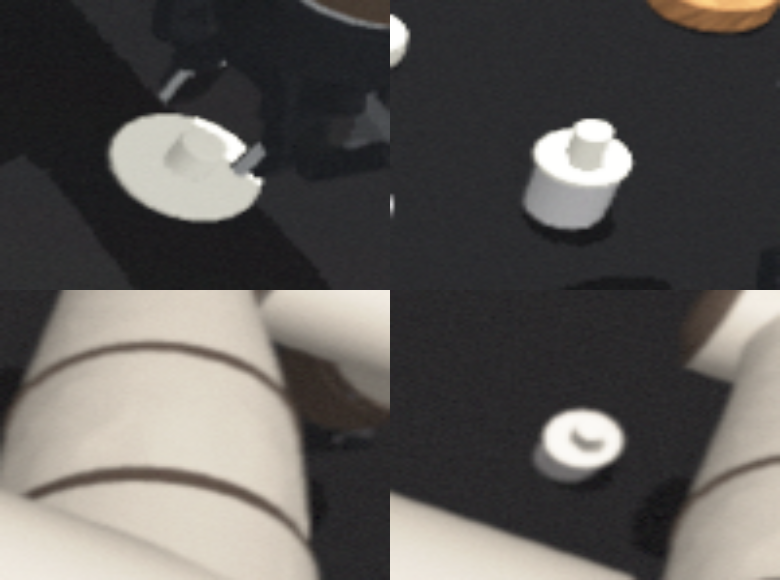

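The small lid is seated, since its fit matches the rim position. The fingers are above the medium lid's knob, at about (195,150) in the picture. Next I'll grasp the medium lid.

Call:
servo_tool:
  increments:
    - [0.5,0,0,0.02,0,0,0]
    - [0.45,0,0,0.032,0,0,0]
    - [0.45,0,0,0.0367,0,0,0]
    - [0.45,0,0,0.0367,0,0,0]
    - [0.2,0,0,0.0367,0,0,0]
    - [0,0,0,0.0367,0,0,0]
    - [0,0,0,0.0367,0,0,0]
    - [0,0,0,0.0367,0,0,0]
    - [0,0,0,0.0367,0,0,0]
    - [0,0,0,0.027,0,0,0]
    - [0,0,0,0.01,0,0,0]
    - [0,0,0,0,0,0,0]

```text
clock: 12.58
position: [502.4, -402.2, 60.3]
ee_rot: [0.985, -0.174, 0.001, 0.0]
contact_force: [-0.5, 0.2, -1.7]
gripper_width: 20.2
grasp_force: 58.7
```

Call:
servo_tool:
  increments:
    - [0,0,0,-0.03,0,0,0]
    - [0,0,0,-0.07,0,0,0]
    - [0,0,0,-0.11,0,0,0]
    - [0,0,0,-0.135,0,0,0]
    - [0,0,0,-0.14,0,0,0]
    - [0,0,0,-0.14,0,0,0]

```text
clock: 13.32
position: [501.6, -401.5, 198.3]
ee_rot: [0.985, -0.175, -0.0, -0.0]
contact_force: [0.4, -0.2, -2.0]
gripper_width: 20.2
grasp_force: 58.7
```

Call:
servo_tool:
  increments:
    - [0,-0.0146,-0.0236,0,0,0,0]
    - [0,-0.0401,-0.0648,0,0,0,0]
    - [0,-0.0693,-0.112,0,0,0,0]
    - [0,-0.0985,-0.159,0,0,0,0]
    - [0,-0.1277,-0.206,0,0,0,0]
    - [0,-0.1569,-0.2535,0,0,0,0]
    - [0,-0.186,-0.3006,0,0,0,0]
    - [0,-0.2152,-0.3478,0,0,0,0]
    - [0,-0.2444,-0.395,0,0,0,0]
    - [0,-0.2736,-0.442,0,0,0,0]
    - [0,-0.3028,-0.489,0,0,0,0]
    - [0,-0.3283,-0.5306,0,0,0,0]

```text
clock: 14.82
position: [374.6, 210.4, 197.6]
ee_rot: [0.985, -0.174, -0.001, 0.001]
contact_force: [0.7, -0.0, -0.1]
gripper_width: 20.0
grasp_force: 58.8
```

Call:
servo_tool:
  increments:
    - [0,-0.022,-0.0354,0,0,0,0]
    - [0,-0.0335,-0.054,0,0,0,0]
    - [0,-0.0365,-0.0589,0,0,0,0]
    - [0,-0.0365,-0.0589,0,0,0,0]
    - [0,-0.0365,-0.0589,0.03,0,0,0]
    - [0,-0.0365,-0.0589,0.06,0,0,0]
    - [0,-0.0365,-0.0589,0.078,0,0,0]
    - [0,-0.0365,-0.0589,0.078,0,0,0]
    - [0,-0.0365,-0.0589,0.078,0,0,0]

```text
clock: 15.95
position: [362.6, 276.9, 121.6]
ee_rot: [0.985, -0.175, 0.0, -0.001]
contact_force: [0.2, -0.0, -1.2]
gripper_width: 20.1
grasp_force: 58.9
```

```bash
python3 - <<'E'
from h import *
s=arm.read_state(); p=s['position']; print(p,s['ee_rot'],s['gripper_width'],s['grasp_force'])
T=[]
for c in('side','top'):
    im=arm.get_image(c); q=proj(im,[362,277,80])[0].astype(int)
    i=im['color'][max(q[1]-50,0):q[1]+55,q[0]-50:q[0]+50,::-1]; T.append(cv2.resize(i,(400,420)))
    print(c,fit(im,p[0],p[1],35,p[2]-23.1+18,8),fit(im,362,277,32,70,8,True))
cv2.imwrite('pics/d.png',np.hstack(T))
E
```

```text
[362.64742112 276.89395227 121.62989086] [ 9.84592275e-01 -1.74864441e-01  4.00704862e-04 -5.64069337e-04] 20.103687622868964 58.873745799064636
side (array([361.72541571, 276.2336898 ]), np.float64(72.4943420319152)) (array([360.59163928, 274.48539555]), np.float64(17.28168800474179))
top (array([362.99570136, 276.94154332]), np.float64(44.078524270783795)) (array([362.70357704, 280.41159439]), np.float64(12.66279203152102))
```

View pics/d.png

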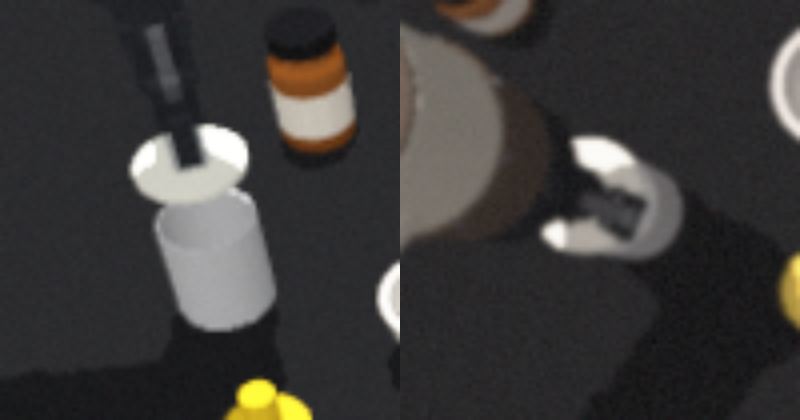

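The lid is level and aligned within about 1 mm. I'll lower it, release it and lift away.

Call:
servo_tool:
  increments:
    - [0,0,0,0.01,0,0,0]
    - [0,0,0,0.02,0,0,0]
    - [0,0,0,0.028,0,0,0]
    - [0,0,0,0.034,0,0,0]
    - [0,0,0,0.038,0,0,0]
    - [0,0,0,0.04,0,0,0]
    - [0,0,0,0.0405,0,0,0]
    - [0,0,0,0.0405,0,0,0]

```text
clock: 17.05
position: [362.1, 277.1, 80.9]
ee_rot: [0.985, -0.174, 0.0, -0.0]
contact_force: [-2.5, -1.7, 4.5]
gripper_width: 19.9
grasp_force: 59.4
```

Call:
servo_tool:
  increments:
    - [0.3,0,0,0,0,0,0]
    - [0.45,0,0,0,0,0,0]
    - [0.5,0,0,0,0,0,0]
    - [0.5,0,0,0,0,0,0]
    - [0.5,0,0,-0.02,0,0,0]
    - [0.5,0,0,-0.06,0,0,0]
    - [0.5,0,0,-0.11,0,0,0]
    - [0.5,0,0,-0.11,0,0,0]

```text
clock: 18.05
position: [363.7, 279.1, 194.2]
ee_rot: [0.985, -0.174, 0.002, -0.004]
contact_force: [-0.0, 0.6, -0.5]
gripper_width: 42.8
grasp_force: 0.0
```

Call:
servo_tool:
  increments:
    - [0.6,0.0196,0.05,0,0,0,0]
    - [0.6,0.0392,0.1,0,0,0,0]
    - [0.6,0.0589,0.15,0,0,0,0]
    - [0.6,0.0785,0.2,0,0,0,0]
    - [0.6,0.0981,0.25,0,0,0,0]
    - [0.6,0.1177,0.3,0,0,0,0]
    - [0.6,0.1373,0.35,0,0,0,0]
    - [0.6,0.157,0.4,0,0,0,0]
    - [0.6,0.1766,0.45,0,0,0,0]
    - [0.6,0.1962,0.5011,0,0,0,0]
    - [0.5,0.1962,0.5011,0.04,0,0,0]
    - [0.5,0.1962,0.5011,0.08,0,0,0]

```text
clock: 19.55
position: [373.3, -261.7, 108.5]
ee_rot: [0.984, -0.176, -0.0, -0.0]
contact_force: [-0.3, 0.1, -0.8]
gripper_width: 42.7
grasp_force: 0.0
```

Call:
servo_tool:
  increments:
    - [0.5,0,0,0.03,0,0,0]
    - [0.5,0,0,0.05,0,0,0]
    - [0.5,0,0,0.05,0,0,0]
    - [0.5,0,0,0.05,0,0,0]

```text
clock: 20.05
position: [374.4, -261.1, 60.6]
ee_rot: [0.985, -0.174, 0.0, 0.0]
contact_force: [-0.0, 0.7, 0.6]
gripper_width: 42.7
grasp_force: 0.0
```

```bash
python3 - <<'E'
from h import *
s=arm.read_state(); p=s['position']; print(p,s['gripper_width'],s['contact_force'])
T=[]
for c in('side','top'):
    im=arm.get_image(c); print(c,fit(im,362,277,35,76,10)[0],fit(im,374,-261,43,18,6))
    for P in ([374,-261,40],[362,277,70]):
        q=proj(im,P)[0].astype(int); i=im['color'][max(q[1]-50,0):q[1]+50,q[0]-50:q[0]+50,::-1]; T.append(cv2.resize(i,(390,290)))
cv2.imwrite('pics/e.png',np.vstack([np.hstack(T[:2]),np.hstack(T[2:])]))
E
```

```text
[ 374.37137528 -261.06470247   60.61204092] 42.69832649131799 [-0.0110859   0.65524899  0.57381477]
side [360.75007907 276.05329593] (array([ 372.40386799, -262.25612143]), np.float64(105.09014395596165))
top [362.4527312  278.09357241] (array([ 374.56159255, -261.32553013]), np.float64(13.741134839915988))
```

View pics/e.png

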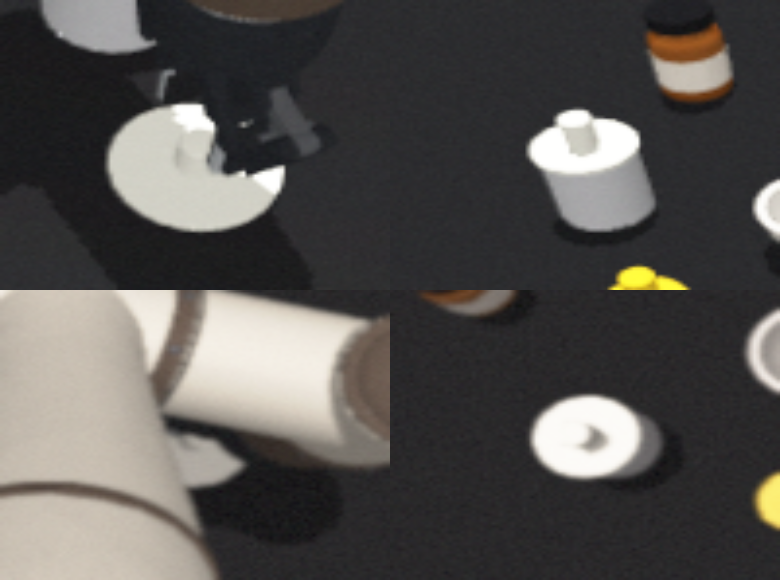

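The medium lid is seated, and the fingers are over the large lid's knob, at about (195,150). I'll grasp the large lid.

Call:
servo_tool:
  increments:
    - [0.5,0,0,0.02,0,0,0]
    - [0.45,0,0,0.032,0,0,0]
    - [0.45,0,0,0.0375,0,0,0]
    - [0.45,0,0,0.0375,0,0,0]
    - [0.2,0,0,0.0375,0,0,0]
    - [0,0,0,0.0375,0,0,0]
    - [0,0,0,0.0375,0,0,0]
    - [0,0,0,0.0375,0,0,0]
    - [0,0,0,0.0375,0,0,0]
    - [0,0,0,0.027,0,0,0]
    - [0,0,0,0.01,0,0,0]
    - [0,0,0,0,0,0,0]

```text
clock: 21.65
position: [374.2, -260.9, 61.1]
ee_rot: [0.985, -0.175, 0.0, -0.0]
contact_force: [-0.1, 0.2, -2.2]
gripper_width: 20.1
grasp_force: 58.7
```

Call:
servo_tool:
  increments:
    - [0,0,0,-0.03,0,0,0]
    - [0,0,0,-0.07,0,0,0]
    - [0,0,0,-0.1,0,0,0]
    - [0,0,0,-0.1,0,0,0]
    - [0,0.004,-0.027,-0.1,0,0,0]
    - [0,0.0095,-0.064,-0.1,0,0,0]
    - [0,0.015,-0.1,-0.1,0,0,0]
    - [0,0.019,-0.127,-0.1,0,0,0]
    - [0,0.0204,-0.1363,-0.1,0,0,0]
    - [0,0.0204,-0.1363,-0.1,0,0,0]
    - [0,0.0204,-0.1363,-0.075,0,0,0]
    - [0,0.0204,-0.1363,-0.075,0,0,0]

```text
clock: 23.15
position: [437.7, -140.6, 133.5]
ee_rot: [0.985, -0.175, -0.003, 0.0]
contact_force: [0.0, -0.0, -2.3]
gripper_width: 20.2
grasp_force: 59.0
```

```bash
python3 - <<'E'
from h import *
s=arm.read_state(); p=s['position']; print(p,s['ee_rot'],s['gripper_width'],s['grasp_force'])
T=[]
for c in('side','top'):
    im=arm.get_image(c); q=proj(im,[440,-140,90])[0].astype(int)
    i=im['color'][max(q[1]-60,0):q[1]+65,q[0]-60:q[0]+60,::-1]; T.append(cv2.resize(i,(400,416)))
    print(c,fit(im,p[0],p[1],43,p[2]-23.1+18,8),fit(im,440,-140,40,85,8,True))
cv2.imwrite('pics/f.png',np.hstack(T))
E
```

```text
[ 437.7149968  -140.61898723  133.53221873] [ 9.84505354e-01 -1.75331208e-01 -2.83530467e-03  3.69087834e-04] 20.223002522114022 58.95102381706238
side (array([ 435.42055448, -142.00792164]), np.float64(67.374825880553)) (array([ 439.1624097 , -140.96304761]), np.float64(10.421170167567086))
top (array([ 437.39797057, -137.71952636]), np.float64(24.40565308386152)) (array([ 443.27283239, -147.62811708]), np.float64(7.25478954127219))
```

View pics/f.png

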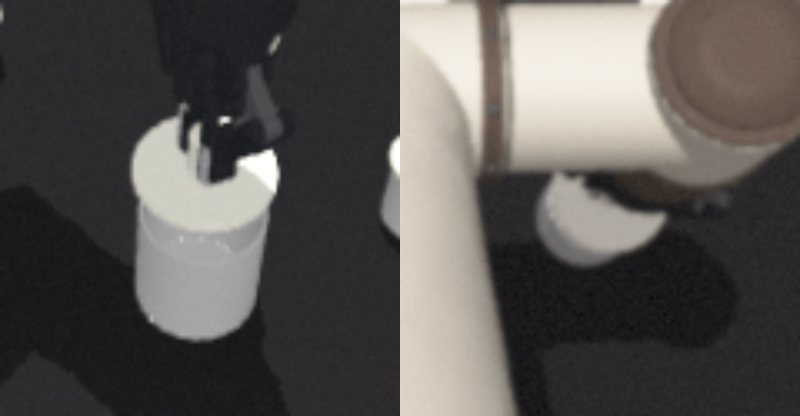

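Call:
servo_tool:
  increments:
    - [0,0,0,0.004,0,0,0]
    - [0,0,0,0.004,0,0,0]
    - [0,0,0,0.004,0,0,0]

```text
clock: 23.62
position: [440.2, -140.0, 131.6]
ee_rot: [0.985, -0.174, 0.0, -0.0]
contact_force: [0.7, -0.1, -3.2]
gripper_width: 20.0
grasp_force: 59.0
```

```bash
python3 - <<'E'
from h import *
s=arm.read_state(); p=s['position']; print(p,s['ee_rot'])
for c in('side','top'):
    im=arm.get_image(c)
    print(c,fit(im,p[0],p[1],43,p[2]-23.1+18,8),fit(im,440,-140,40,85,8,True))
E
```

```text
[ 440.23510785 -140.00989267  131.62263413] [ 9.84658394e-01 -1.74492819e-01  3.19403980e-04 -3.50793514e-05]
side (array([ 437.76084975, -141.72640967]), np.float64(66.15679521735079)) (array([ 439.0820409 , -141.04742161]), np.float64(10.534905857454142))
top (array([ 438.47368878, -137.52435856]), np.float64(24.531756614392837)) (array([ 443.38981776, -145.06906633]), np.float64(7.876125686987352))
```

The lid is now aligned within about 1.5 mm. Final TCP z should be about 96.1, so I'll lower it 35.5 mm.

Call:
servo_tool:
  increments:
    - [0,0,0,0.01,0,0,0]
    - [0,0,0,0.019,0,0,0]
    - [0,0,0,0.026,0,0,0]
    - [0,0,0,0.031,0,0,0]
    - [0,0,0,0.034,0,0,0]
    - [0,0,0,0.0355,0,0,0]
    - [0,0,0,0.0355,0,0,0]

```text
clock: 24.6
position: [440.1, -140.0, 96.5]
ee_rot: [0.985, -0.174, 0.0, 0.0]
contact_force: [-2.5, 0.4, 4.6]
gripper_width: 20.2
grasp_force: 59.4
```

Contact is made. I'll release and withdraw.

Call:
servo_tool:
  increments:
    - [0.3,0,0,0,0,0,0]
    - [0.45,0,0,0,0,0,0]
    - [0.5,0,0,0,0,0,0]
    - [0.5,0,0,0,0,0,0]
    - [0.5,0,0,-0.02,0,0,0]
    - [0.5,0,0,-0.06,0,0,0]
    - [0.5,0,0,-0.11,0,0,0]
    - [0.5,0,0,-0.15,0,0,0]
    - [0.5,0,0,-0.15,0,0,0]

```text
clock: 25.72
position: [442.0, -140.1, 249.3]
ee_rot: [0.985, -0.174, 0.004, -0.001]
contact_force: [-0.4, 0.0, -0.3]
gripper_width: 42.5
grasp_force: 0.0
```

Call:
servo_tool:
  increments:
    - [0.5,0,-0.05,0,0,0,0]
    - [0.5,0,-0.1,0,0,0,0]
    - [0.5,0,-0.15,0,0,0,0]
    - [0.5,0,-0.2,0,0,0,0]
    - [0.5,0,-0.25,0,0,0,0]
    - [0.5,0,-0.3,0,0,0,0]
    - [0.5,0,-0.35,0,0,0,0]
    - [0.5,0,-0.35,0,0,0,0]
    - [0.5,0,-0.35,0,0,0,0]

```text
clock: 26.85
position: [559.6, 188.4, 244.4]
ee_rot: [0.985, -0.174, -0.001, 0.001]
contact_force: [-0.4, -0.5, 0.2]
gripper_width: 42.6
grasp_force: 0.0
```

```bash
python3 - <<'E'
from h import *
for c in('side','top'):
    im=arm.get_image(c)
    for n,x,y,r,z in(('S',596,-201,27,61),('M',362,277,35,76),('L',440,-140,43,91)): print(c,n,fit(im,x,y,r,z,10)[0].round(1))
    if c=='side': cv2.imwrite('pics/g.png',cv2.resize(im['color'][90:350,110:450,::-1],None,fx=2.2,fy=2.2))
E
```

```text
side S [ 594.9 -201.1]
side M [360.  275.8]
side L [ 439.3 -139.9]
top S [ 597.4 -199.7]
top M [361.7 278.4]
top L [ 440.8 -139. ]
```

View pics/g.png

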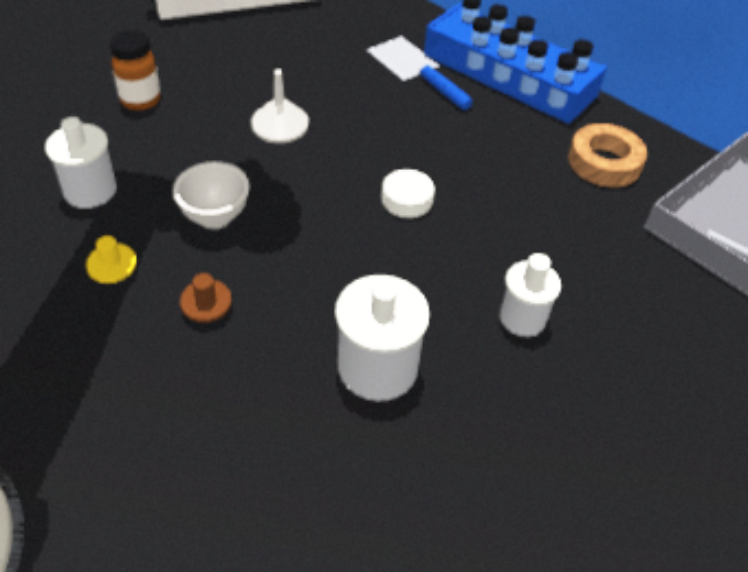

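All three jars are closed, with lids at (80,150), (382,315) and (532,285). The bystanders haven't moved and the arm is clear.

```bash
python3 -c "
from bench import arm
print(arm.job_done())"
```

```text
the job is handed in; nothing more can be done
None
```

All three jars are closed with the lids of their own size, the last pictures show the screw cap, funnel, bowl and bottle still in place, and the job is handed in; the hand-in returned no verdict.

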